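# Set the clearance of a small slide with its thumbscrew

### The job

Set the running clearance of the little dovetail slide on the desk: push its carriage fully home against the end stop, then turn the square thumbscrew knob on top clockwise until it just bottoms, without forcing it, and back it off a quarter of a turn. Leave the carriage home, let go of the knob, and do not disturb the other things on the desk.

Things in the scene. Friction and masses are not known exactly. Their poses are not given: they have to be found in the camera images.
- slide_bed: The bed of a small dovetail slide, bolted to the desk: a dark steel plate 200 x 90 mm, 12 mm thick, carrying a steel way 46 mm wide whose top is 33 mm above the desk. Origin: centre of the underside, on the desk. Its +x axis runs along the way (horizontal, roughly away from the robot) towards the end stop.
- stop_face (a point): Centre of the end stop's face that the carriage meets, 47 mm above the desk. The end stop is an upright steel plate across the +x end of the bed, 12 mm thick (beyond this point), 70 mm wide, its top 56 mm above the desk. Axes as the bed's.
- carriage_front (a point): Centre of the carriage's end face towards the end stop, 47 mm above the desk. The carriage is an aluminium block 70 mm long along the way, 74 mm wide, its flat top 60 mm above the desk; the knob's axis stands 35 mm behind this face, on the middle of the way. Axes as the bed's.
- carriage (a joint): Travel of the carriage along the bed's +x, m: 0.060 is fully home, with its end face on the end stop; smaller is away from it. It starts 15 to 45 mm short of home, slides with about 4 N of drag and stays where it is left. It may be pushed, or dragged by the knob.
- knob_grip (a point): Middle of the thumbscrew's square black knob on top of the carriage, on its upright axis, 97 mm above the desk; it does not rise or fall as it turns. The knob is 26 x 26 mm across its flats, which face this point's x and y axes, and 28 mm high (83 to 111 mm above the desk). Below is a 14 mm thick neck and a washer 30 mm across, its top 65 mm above the desk. z is up.
- knob_top (a point): Centre of the knob's top. A small rib there points along this point's +x, which turns with the knob. Clockwise from above (negative about z) screws in, against about 0.08 N m. It starts 0.14 to 0.51 turn short of bottoming, at an angle that differs each time and can only be felt: there the torque rises steeply, about 2 N m per radian; 0.6 N m there is too much and damages it.
- shoe (a joint): Clearance, m, between the way and the pressure shoe inside the carriage that the thumbscrew drives: 0 when the screw has bottomed, growing as it is backed off, 1.25 mm per full turn, so 0.00031 at a quarter turn. Readings are noisy by more than that and do not show when it bottoms.
- flex (a joint): How far the shoe's backing is pressed in by the tightened screw, m: 0 while the screw turns freely, growing at the bottom with the torque, 0.0002 per N m; 0.00012 (0.6 N m) is the permitted limit. Readings are noisy by several times that, so they do not show it.
- calliper: Bystander, loose: digital calliper, 202 x 74 x 13 mm, lying along the slide beside it; origin under its middle.
- screwdriver_yellow: Bystander, loose: screwdriver, 135 x 29 x 20 mm, lying along the slide on its other side; origin under its middle.
- screw_tin: Bystander, loose: round closed tin, 64 mm across, 24 mm high, near the bench vice; origin under its middle.
- needle_pliers: Bystander, loose: needle-nose pliers, 101 x 129 x 12 mm, lying flat at the left; origin under the middle.
- side_cutters: Bystander, loose: side cutters, 79 x 111 x 12 mm, lying flat at the right; origin under the middle.
- eraser: Bystander, loose: block eraser, 34 x 44 x 12 mm, at the left; origin under its middle.
- flux_bottle: Bystander, loose: small bottle with screw cap, 31 mm across, 67 mm high, standing at the right; origin under its middle.

How it is judged:
On the way, in this order (a step that is already met when the one before it is completed fails the run):
1. the carriage is pushed home against the end stop (within 3 mm), before the screw is bottomed (value of joint carriage above 0.057 m), for 0.1 s.
2. the thumbscrew is turned in until it bottoms (shoe clearance under 0.006 mm), with the carriage home (value of joint shoe below 6e-06 m and value of joint carriage above 0.057 m), for 0.1 s.
At the end, for the whole second after the job is handed in: The carriage is within 3 mm of its end stop, the thumbscrew stands a quarter of a turn (give or take 25 degrees) back from where it bottoms (shoe clearance 0.225 to 0.4 mm) (value of joint carriage above 0.057 m and value of joint shoe between 0.000225 and 0.0004 m); the robot touches nothing.
It fails at once if the thumbscrew is forced at the bottom (0.6 N m or more, the backing pressed in by more than 0.12 mm) (value of joint flex above 0.00012 m).
It fails at once if a bystander is pushed more than 20 mm from its place (distance of any of calliper, screwdriver_yellow, screw_tin, needle_pliers, side_cutters, eraser, flux_bottle from where it was at the start of the episode above 0.02 m).
It also fails if it takes over 61 s, if anything falls off the work surface, if the arm or the gripper's body presses on something with over 40 N, if the wrist force passes 120 N, or if a joint passes its speed limit or range.

### The arm

A 6-joint arm with a two-finger parallel gripper is mounted at the origin on a cart in front of the work surface, level with it; the furniture and walls round the work are solid. World frame = base frame: x ahead of the robot, y to its left, z up, the work surface at z = 0. Lengths are in m, angles in rad, forces in N, time in s.
With the tool pointing down it reaches from about 0.275 to 0.775 m from the base axis. Payload 14.6 kg.
Tool frame: the origin (TCP) lies midway between the tips of the shut fingers; the grasp point (between the pads) lies 19 mm behind it; z points along the fingers, y is the direction in which the jaws open and shut (so a half turn about z gives the same grasp; the last joint's range is limited). The gripper opens to 85 mm and grips with 20 to 120 N. Pads are 22 mm wide; open, the fingers measure 114 mm over their backs; the gripper's body (76 mm by 85 mm) begins 54 mm behind the grasp point. The pads swing forward as they close: fully open they stand 13 mm farther back than shut.
Start: joints at [-1.263, 0.263, -0.048, 1.259, 0, 1.415], TCP at [0.234, -0.47, 0.231] pointing down, gripper open.
Joint ranges: [-2.65, 2.65], [-0.89, 1.7], [-1.18, 1.37], [-2.13, 2.11], [-1.35, 1.29], [-3.14, 3.14]. Speed limits (rad/s): [1.89, 1.89, 2.57, 2.79, 3.14, 3.14].

### API

Orientations are given as a unit quaternion [x, y, z, w].
In Python, from cell import ctrl gives the robot as it stands. The module is installed in compiled form; this text tells all that it offers.
- The arm moves only by the tool step_arm, never from a script. Its argument "increments" is text: rows parted by semicolons, each of 6 numbers parted by spaces: the shift along the tool's x, y, z in m, then the turn, a rotation vector about the tool's x, y, z in degrees. A call has 1 to 20 rows; each row shifts and turns the commanded pose from where the row before left it, along the tool's axes as they then stand; what a row does not reach is not made up. A row lasts 1/8 s, in which the tool goes at most 62.5 mm and 10.7 degrees, less where a joint would pass 70% of its speed; a pose out of reach is approached as far as the arm can. A call is refused whole if a number of a shift passes 0.0625 or a number of a turn 10.7, either way. A call with a gripper value outside its range is refused whole. "fingers" is the opening, from 0 (shut) to 1 (fully open), set as the call begins (left out, the last holds). The fingers move at their own pace and stop on an object; "force" is the grip in N (left out, the last holds). Time passes only in rows, so rows that do not move let the fingers close. It gives the time, the measured TCP pose, the force and the opening at its end, in the units of the state.
- ctrl.observe(): the state, without advancing time (a new reading comes with each control period).
- ctrl.camera(name): name is "scene" or "side" or "wrist"; returns (picture, depth): 384x512x3 uint8, red, green, blue; 384x512 float32, m along the optical axis (not along the pixel's ray), 0 where there is no reading.
- ctrl.get_calibration(name): a dict with "K" (3x3 intrinsics, pixels), "R" (3x3) and "t" (3): a world point X has camera coordinates R X + t; the wrist camera has in their place "mount" (4x4, takes a point from camera to tool coordinates, whose origin is the TCP and whose axes are the flange's). Camera axes: x right, y down, z forward; pixel columns grow to the right and rows downward; lengths in m; the calibration is good to about 2 mm. The wrist camera is an equidistant fisheye: a pixel r from the principal point sees the ray r / f radians off the axis. A picture is of the moment at which its call begins: read the wrist's pose just before it. get_calibration takes no time and is no camera call.
- ctrl.job_done(): hands the job in, once; it reports no verdict.
The state is a dict: "time_s": time; "qpos": joint angles; "qvel": joint speeds; "joint_efforts": joint torques, N m; "position": TCP position; "eef_rot": TCP orientation; "force": force on the tool from outside, world axes, zero at the start; "torque": the same for the moment, N m; "gripper_width": finger opening in m.
Only numpy, scipy, OpenCV 4.12 (cv2) and the standard library are available. Lean on these libraries where they do the work, as an engineer would, in place of code of your own. Each camera call takes 0.05 s, during which the arm holds its last target.

## Working session

There is one attempt and no reset: what is moved stays moved. The work goes in short steps, Python scripts to look and compute and a tool call to move; the robot and the scene stay as the last step left them, time stands still between calls to the robot, and variables do not carry over. Pictures are saved under pics/ and viewed, and the job is handed in when it is done.

Besides the shell and the picture viewer there is one more tool, called after ">>>" as a command line: name --argument value ..., lists and objects as JSON in quotes. step_arm: Moves the arm, as the interface text tells. Its arguments: {"type":"object","properties":{"increments":{"type":"string"},"fingers":{"type":"number"},"force":{"type":"number"}},"required":["increments"]}

```bash
mkdir -p pics; python3 - <<'E'
from cell import ctrl
import cv2
s=ctrl.observe(); print(s)
for n in ["scene","side","wrist"]:
    p,d=ctrl.camera(n); cv2.imwrite(f"pics/{n}0.png",p[:,:,::-1]); 
    import numpy as np; np.save(f"pics/{n}0_d.npy",d)
    print(n,ctrl.get_calibration(n))
E
```

```text
{'time_s': 0.0, 'qpos': array([-1.26330674e+00,  2.63507706e-01, -4.89001612e-02,  1.25939009e+00,
       -6.01606771e-06,  1.41546795e+00]), 'qvel': array([-0.00094784,  0.00042298,  0.00106445, -0.00010258,  0.00118377,
        0.00062778]), 'joint_efforts': array([ 3.82214757e-04, -6.37608647e+01,  3.84564078e+01,  1.36843493e-02,
       -1.06759014e-04,  9.33221713e-07]), 'position': array([ 0.23429996, -0.46953318,  0.23084648]), 'eef_rot': array([ 9.73344091e-01,  2.29349146e-01, -4.10647214e-05, -4.99135397e-04]), 'force': array([ 0.4477161 , -0.27717735, -0.67880806]), 'torque': array([0.00083144, 0.00976614, 0.00163384]), 'gripper_width': 0.08569602790082657}
scene {'K': array([[492.1571772 ,   0.        , 249.74913568],
       [  0.        , 492.1571772 , 191.8512689 ],
       [  0.        ,   0.        ,   1.        ]]), 'R': array([[-0.88650578, -0.46208393, -0.02420614],
       [-0.2036483 ,  0.43660312, -0.87630194],
       [ 0.41549353, -0.77191719, -0.4811538 ]]), 't': array([0.535874  , 0.17699517, 1.17436446])}
side {'K': array([[492.87484939,   0.        , 247.18210767],
       [  0.        , 492.87484939, 195.45923608],
       [  0.        ,   0.        ,   1.        ]]), 'R': array([[-0.99134853, -0.13031971,  0.01564841],
       [-0.0762946 ,  0.47511619, -0.87660923],
       [ 0.10680465, -0.87021916, -0.48094842]]), 't': array([0.58461653, 0.11263042, 1.59165601])}
wrist {'K': array([[297.31863964,   0.        , 251.16099742],
       [  0.        , 297.31863964, 189.85184621],
       [  0.        ,   0.        ,   1.        ]]), 'mount': array([[ 3.75837499e-04, -9.48462558e-01, -3.16888994e-01,
         8.04903126e-02],
       [ 9.99999597e-01,  9.81589844e-05,  8.92227978e-04,
        -4.15471665e-04],
       [-8.15139329e-04, -3.16889202e-01,  9.48462213e-01,
        -1.42160686e-01],
       [ 0.00000000e+00,  0.00000000e+00,  0.00000000e+00,
         1.00000000e+00]])}
```

View pics/scene0.png

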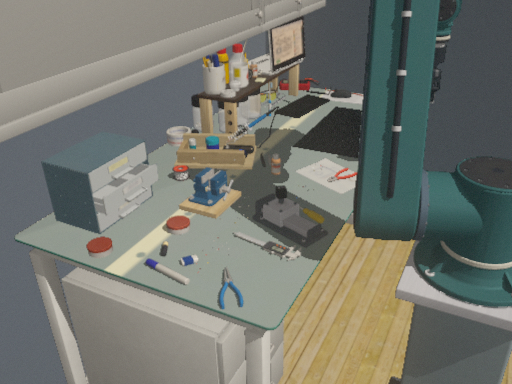

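View pics/side0.png

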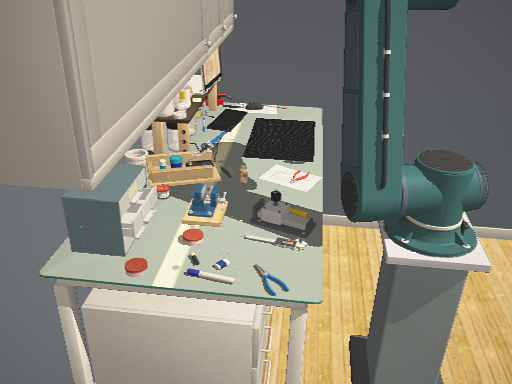

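View pics/wrist0.png

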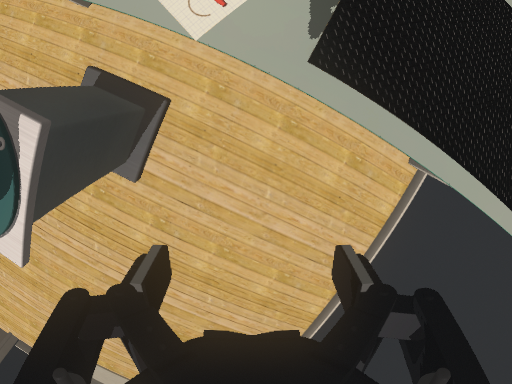

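The slide is at about (290,215) in the scene view and its knob at about (281,192). I'll zoom in and measure.

```bash
cat > h.py <<'E'
import numpy as np, cv2
from cell import ctrl
from scipy.spatial.transform import Rotation as Rn
def cloud(n,d):
    c=ctrl.get_calibration(n);K=c['K'];v,u=np.mgrid[:d.shape[0],:d.shape[1]]
    P=np.stack([(u-K[0,2])/K[0,0]*d,(v-K[1,2])/K[1,1]*d,d],-1)
    W=(P-c['t'])@c['R']; W[d==0]=np.nan; return W
def proj(n,X):
    c=ctrl.get_calibration(n);p=c['R']@np.array(X)+c['t'];q=c['K']@p;return q[:2]/q[2]
E
python3 - <<'E'
from h import *
for n,(u0,v0,u1,v1) in [("scene",(225,170,345,260)),("side",(240,180,330,255))]:
    im=cv2.imread(f"pics/{n}0.png"); cv2.imwrite(f"pics/{n}0z.png",cv2.resize(im[v0:v1,u0:u1],None,fx=6,fy=6,interpolation=cv2.INTER_CUBIC))
    W=cloud(n,np.load(f"pics/{n}0_d.npy"))
    z=W[...,2]; m=(W[...,0]>.2)&(W[...,0]<.75)&(abs(W[...,1])<.4)
    for lo,hi in [(.104,.118),(.055,.065),(.05,.0585),(.028,.037)]:
        b=m&(z>lo)&(z<hi); b[:v0]=0;b[v1:]=0;b[:,:u0]=0;b[:,u1:]=0
        q=W[b]; 
        if len(q): print(n,lo,hi,len(q),np.median(q,0).round(4),q.min(0).round(3),q.max(0).round(3))
    b=m&(z>.1)&(z<.12)
    rows=np.argwhere(b); print(rows.min(0) if len(rows) else 0, rows.max(0) if len(rows) else 0)
E
```

```text
scene 0.104 0.118 66 [0.4948 0.0258 0.1105] [0.48  0.002 0.104] [0.511 0.039 0.114]
scene 0.055 0.065 399 [0.4973 0.0281 0.0603] [ 0.454 -0.031  0.055] [0.691 0.067 0.065]
scene 0.05 0.0585 218 [0.5276 0.0283 0.055 ] [ 0.454 -0.031  0.05 ] [0.691 0.067 0.058]
scene 0.028 0.037 457 [0.4373 0.0492 0.0334] [ 0.375 -0.002  0.028] [0.571 0.087 0.037]
[167 198] [238 381]
side 0.104 0.118 44 [0.4948 0.0247 0.1085] [0.479 0.006 0.104] [0.512 0.043 0.112]
side 0.055 0.065 229 [0.4959 0.0289 0.0581] [ 0.452 -0.024  0.055] [0.567 0.065 0.065]
side 0.05 0.0585 209 [0.5091 0.0301 0.0556] [ 0.452 -0.032  0.05 ] [0.567 0.07  0.058]
side 0.028 0.037 319 [0.4414 0.0492 0.0316] [ 0.372 -0.033  0.028] [0.567 0.091 0.037]
[185 198] [221 374]
```

View pics/scene0z.png

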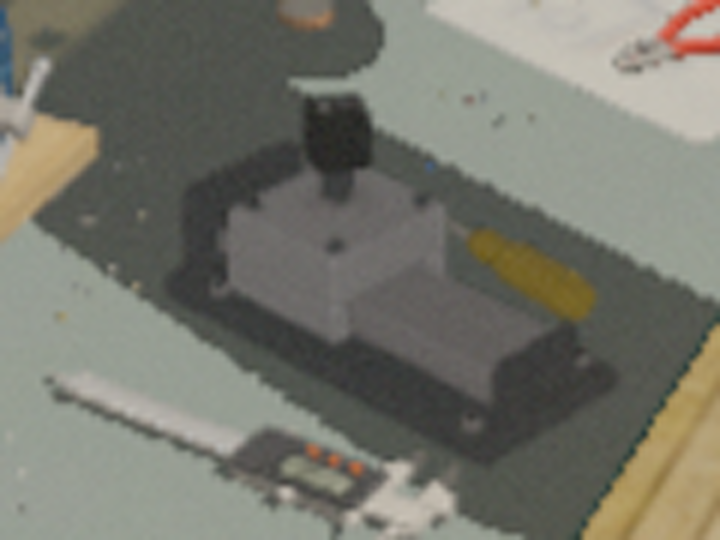

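View pics/side0z.png

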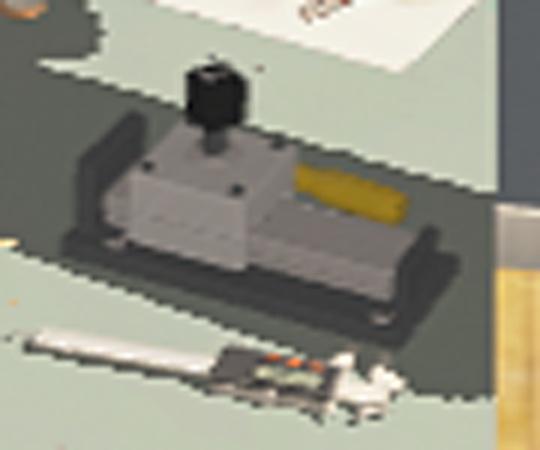

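>>> step_arm --increments "0 0 0 0 0 -10;0 0 0 0 0 -10;0 0 0 0 0 -10;0 0 0 0 0 -10;0 0 0 0 0 -10;0 0 0 0 0 -10;0 0 0 0 0 -10;0 0 0 0 0 -10;0 0 0 0 0 -10;0 0 0 0 0 -10;0 0 0 0 0 -10;0 0 0 0 0 -10;0 0 0 0 0 -10;0 0 0 0 0 -10;0 0 0 0 0 -10;0 0 0 0 0 -10;0 0 0 0 0 -10;0 0 0 0 0 -10;0 0 0 0 0 -10"

```text
time_s: 2.52
position: [0.2343, -0.4697, 0.2311]
eef_rot: [-0.316, 0.949, 0.0, -0.0]
force: [0.7, 0.4, -0.4]
gripper_width: 0.0856
```

```bash
cat >> h.py <<'E'
def st():
    s=ctrl.observe();R=Rn.from_quat(s['eef_rot']);M=R.as_matrix()
    print('t',round(s['time_s'],2),'p',s['position'].round(4),'yaw',np.degrees(np.arctan2(M[1,0],M[0,0])).round(2),'tilt',M[:,2].round(3),'q',s['qpos'].round(3),'F',s['force'].round(2),'T',s['torque'].round(3),'w',round(s['gripper_width'],4));return s,M
E
python3 - <<'E'
from h import *
s,M=st()
print(M.T@(np.array([.495,.025,.231])-s['position']))
E
```

```text
t 2.52 p [ 0.2343 -0.4697  0.2311] yaw -143.15 tilt [-0.  0. -1.] q [-1.263  0.263 -0.049  1.259 -0.    -1.906] F [ 0.67  0.42 -0.36] T [ 0.021  0.031 -0.003] w 0.0856
[-5.05224637e-01  2.39533820e-01  2.52397635e-04]
```

>>> step_arm --increments "-.0475 .024 0 0 0 0;-.0475 .024 0 0 0 0;-.0475 .024 0 0 0 0;-.0475 .024 0 0 0 0;-.0475 .024 0 0 0 0;-.0475 .024 0 0 0 0;-.0475 .024 0 0 0 0;-.0475 .024 0 0 0 0;-.0475 .024 0 0 0 0;-.0475 .024 0 0 0 0;0 0 0 0 0 0;0 0 0 0 0 0"

```text
time_s: 4.03
position: [0.473, 0.0056, 0.2311]
eef_rot: [-0.314, 0.95, 0.0, -0.0]
force: [-0.4, 0.4, -0.4]
gripper_width: 0.0853
```

```bash
cat >> h.py <<'E'
def wcloud(d,pos,M):
    c=ctrl.get_calibration('wrist');K=c['K'];v,u=np.mgrid[:d.shape[0],:d.shape[1]]
    x=u-K[0,2];y=v-K[1,2];r=np.hypot(x,y)+1e-9;th=r/K[0,0]
    t=np.tan(np.minimum(th,1.4))
    P=np.stack([x/r*t*d,y/r*t*d,d],-1)
    m=c['mount'];P=P@m[:3,:3].T+m[:3,3]
    W=P@M.T+pos;W[d==0]=np.nan;return W
def wproj(X,pos,M):
    c=ctrl.get_calibration('wrist');K=c['K'];m=c['mount']
    p=(M.T@(np.array(X)-pos)-m[:3,3])@m[:3,:3]
    th=np.arctan2(np.hypot(p[0],p[1]),p[2]);q=p[:2]/np.hypot(p[0],p[1])*th*K[0,0]
    return q+K[:2,2]
def wray(uv,z,pos,M):
    c=ctrl.get_calibration('wrist');K=c['K'];m=c['mount']
    x=np.array(uv,float)-K[:2,2];r=np.hypot(*x);th=r/K[0,0]
    d=np.r_[x/r*np.sin(th),np.cos(th)];D=M@(m[:3,:3]@d);O=pos+M@m[:3,3]
    return O+D*(z-O[2])/D[2]
def wpic(name):
    s,M=st();p,d=ctrl.camera('wrist');cv2.imwrite(f'pics/{name}.png',p[:,:,::-1]);np.savez(f'pics/{name}.npz',d=d,pos=s['position'],M=M,p=p)
    return p,d,s['position'],M
E
python3 - <<'E'
from h import *
wpic('w1')
E
```

```text
t 4.03 p [0.473  0.0056 0.2311] yaw -143.45 tilt [-0.001 -0.    -1.   ] q [-0.16   0.175 -0.168  1.229 -0.    -0.798] F [-0.41  0.38 -0.4 ] T [-0.023 -0.019  0.011] w 0.0853
```

View pics/w1.png

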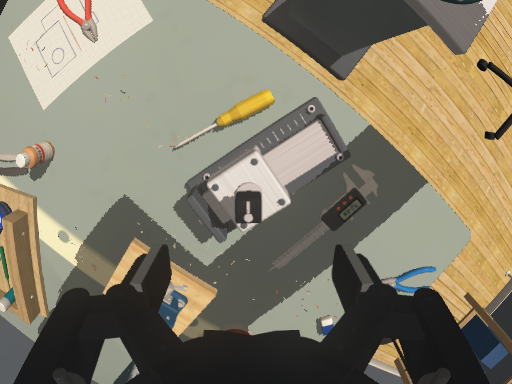

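The knob is at about (248,208), nearly square to the image. The rib points up or down, the end stop is at the lower left, and the gap to the stop is visible.

```bash
python3 - <<'E'
from h import *
z=np.load('pics/w1.npz');p,d,pos,M=z['p'],z['d'],z['pos'],z['M']
cv2.imwrite('pics/w1z.png',cv2.resize(p[90:250,170:360,::-1],None,fx=4,fy=4,interpolation=cv2.INTER_CUBIC))
W=wcloud(d,pos,M);Z=W[...,2]
m=np.zeros(Z.shape,bool);m[90:250,170:360]=1
b=m&(Z>.104)&(Z<.118)
q=W[b];print(len(q),np.median(q,0).round(4),q.min(0),q.max(0))
r=cv2.minAreaRect((q[:,:2]*1000).astype(np.float32));print('top',r)
b=m&(Z>.056)&(Z<.064);b[:150]&=True
q=W[b];r=cv2.minAreaRect((q[:,:2]*1000).astype(np.float32));print('carr',r,len(q),np.median(q[:,2]))
b=m&(Z>.051)&(Z<.0575);q=W[b];print(len(q));print(q.min(0),q.max(0),cv2.minAreaRect((q[:,:2]*1000).astype(np.float32)))
b=m&(Z>.007)&(Z<.016);q=W[b];print(len(q),cv2.minAreaRect((q[:,:2]*1000).astype(np.float32)))
E
```

```text
689 [0.4947 0.0185 0.1101] [0.47928121 0.00299345 0.10437731] [0.51188038 0.03644664 0.11305683]
top ((495.533447265625, 19.189809799194336), (25.539047241210938, 25.446733474731445), 35.907527923583984)
carr ((509.9239501953125, 14.123424530029297), (73.57481384277344, 100.2159423828125), 70.47764587402344) 2844 0.05921514225898601
791
[ 0.45267925 -0.03455495  0.05103443] [0.56995309 0.06317019 0.05749426] ((511.0473327636719, 14.328369140625), (74.70880889892578, 102.491943359375), 70.47035217285156)
4749 ((472.95855712890625, 46.477928161621094), (217.85006713867188, 199.90020751953125), 70.89681243896484)
```

View pics/w1z.png

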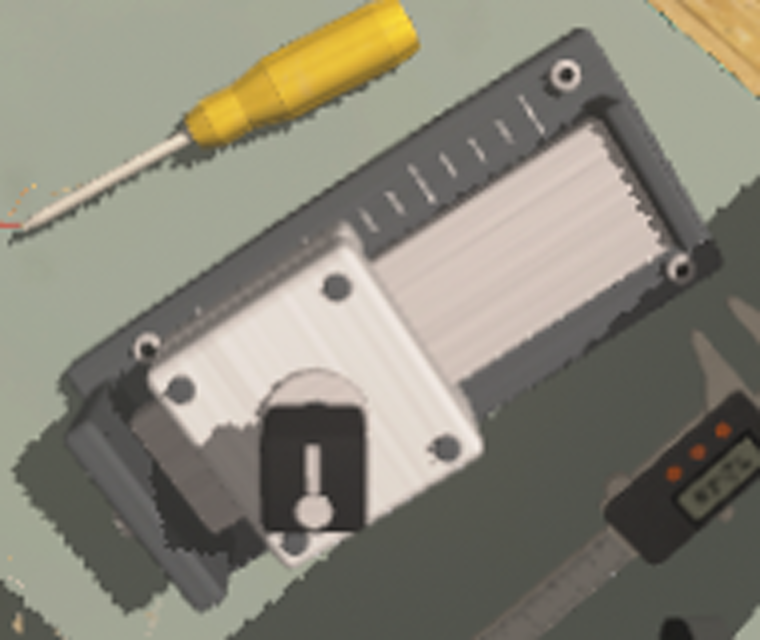

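```bash
python3 - <<'E'
from h import *
s,M=st()
print(M.T@(np.array([.4955,.0192,.17])-s['position']))
E
```

```text
t 4.08 p [0.473  0.0052 0.2312] yaw -143.52 tilt [-0. -0. -1.] q [-0.162  0.174 -0.168  1.229 -0.    -0.798] F [-0.35  0.04  0.58] T [0.008 0.032 0.039] w 0.0854
[-0.0264807  -0.00211292  0.06116952]
```

>>> step_arm --increments "-.0133 -.001 .02 0 0 .6;-.0132 -.001 .02 0 0 0;0 0 .02 0 0 0;0 0 0 0 0 0;0 0 0 0 0 0"

```text
time_s: 4.7
position: [0.4959, 0.019, 0.1721]
eef_rot: [-0.308, 0.951, -0.0, 0.0]
force: [-0.5, -0.4, -0.3]
gripper_width: 0.0852
```

```bash
python3 - <<'E'
from h import *
p,d,pos,M=wpic('w2')
W=wcloud(d,pos,M);Z=W[...,2]
m=(abs(W[...,0]-.495)<.04)&(abs(W[...,1]-.02)<.04)
b=m&(Z>.106)&(Z<.116)
q=W[b];print(len(q),np.median(q,0).round(4))
print('top',cv2.minAreaRect((q[:,:2]*1000).astype(np.float32)))
print(wproj([.4955,.0192,.111],pos,M))
E
```

```text
t 4.7 p [0.4959 0.019  0.1721] yaw -144.16 tilt [ 0.001 -0.    -1.   ] q [-0.126  0.241 -0.244  1.085 -0.    -0.752] F [-0.49 -0.41 -0.3 ] T [-0.037 -0.066  0.035] w 0.0852
1117 [0.495  0.0189 0.1103]
top ((495.81304931640625, 19.28974151611328), (25.92772674560547, 25.455062866210938), 36.726409912109375)
[251.13836348 208.07975032]
```

View pics/w2.png

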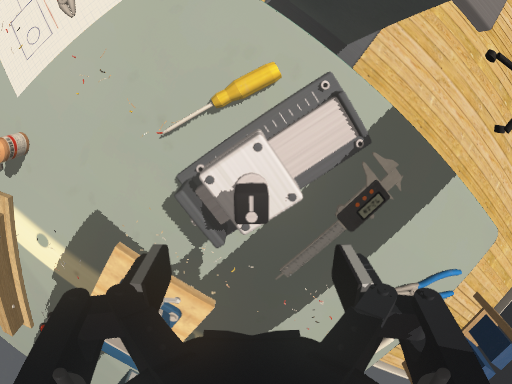

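```bash
python3 - <<'E'
from h import *
for n in ['scene','side']:
    W=cloud(n,np.load(f'pics/{n}0_d.npy'));r=np.hypot(W[...,0]-.4957,W[...,1]-.0192)
    for zlo in (.06,.12,.2):
        b=(W[...,2]>zlo)&(r>.03)&(r<.25)&(W[...,2]<.5); q=W[b]
        if len(q): i=np.argsort(r[b])[:3];print(n,zlo,len(q),q[i].round(3),r[b][i].round(3))
E
```

```text
scene 0.06 1932 [[0.505 0.048 0.062]
 [0.475 0.042 0.063]
 [0.526 0.015 0.062]] [0.03  0.031 0.031]
scene 0.12 1271 [[ 0.315 -0.033  0.482]
 [ 0.314 -0.027  0.456]
 [ 0.315 -0.032  0.48 ]] [0.187 0.188 0.188]
scene 0.2 1210 [[ 0.315 -0.033  0.482]
 [ 0.314 -0.027  0.456]
 [ 0.315 -0.032  0.48 ]] [0.187 0.188 0.188]
side 0.06 3049 [[0.476 0.042 0.064]
 [0.508 0.048 0.061]
 [0.465 0.009 0.061]] [0.03  0.031 0.032]
side 0.12 2605 [[ 0.312 -0.023  0.462]
 [ 0.315 -0.034  0.489]
 [ 0.313 -0.027  0.496]] [0.188 0.188 0.189]
side 0.2 2284 [[ 0.312 -0.023  0.462]
 [ 0.315 -0.034  0.489]
 [ 0.313 -0.027  0.496]] [0.188 0.188 0.189]
```

>>> step_arm --increments "0 0 .0155 0 0 0;0 0 .0155 0 0 0;0 0 .0155 0 0 0;0 0 .0155 0 0 0;0 0 .0155 0 0 0;0 0 .0145 0 0 0;0 0 0 0 0 0;0 0 0 0 0 0"

```text
time_s: 5.75
position: [0.4964, 0.0196, 0.0802]
eef_rot: [-0.308, 0.951, -0.0, 0.001]
force: [-0.2, 0.1, -0.1]
gripper_width: 0.0858
```

>>> step_arm --increments "0 0 0 0 0 0;0 0 0 0 0 0;0 0 0 0 0 0;0 0 0 0 0 0;0 0 0 0 0 0;0 0 0 0 0 0;0 0 0 0 0 0;0 0 0 0 0 0" --fingers 0.2 --force 40

```text
time_s: 6.75
position: [0.4962, 0.0196, 0.0795]
eef_rot: [-0.308, 0.951, -0.0, 0.0]
force: [-0.0, -2.7, 5.8]
gripper_width: 0.0254
```

```bash
python3 - <<'E'
from h import *
st()
E
```

```text
t 6.75 p [0.4962 0.0196 0.0795] yaw -144.09 tilt [ 0.001 -0.    -1.   ] q [-0.125  0.315 -0.414  0.842 -0.    -0.751] F [-0.05 -2.68  5.83] T [-0.59  -0.124  0.   ] w 0.0254
```

```bash
python3 - <<'E'
from h import *
s,M=st()
a=np.radians(-19.5);print(M.T@np.array([np.cos(a),np.sin(a),0]))
E
```

```text
t 6.75 p [0.4962 0.0196 0.0795] yaw -144.09 tilt [ 0.001 -0.    -1.   ] q [-0.125  0.315 -0.414  0.842 -0.    -0.751] F [-0.05 -2.68  5.83] T [-0.59  -0.124  0.   ] w 0.0254
[-5.67699639e-01 -8.23235453e-01  7.13108399e-04]
```

>>> step_arm --increments "-.00114 -.00164 0 0 0 0;-.00114 -.00164 0 0 0 0;-.00114 -.00164 0 0 0 0;-.00114 -.00164 0 0 0 0;-.00114 -.00164 0 0 0 0;-.00114 -.00164 0 0 0 0;-.00114 -.00164 0 0 0 0;0 0 0 0 0 0"

```text
time_s: 7.75
position: [0.5086, 0.0153, 0.0794]
eef_rot: [-0.308, 0.951, 0.0, -0.0]
force: [-3.7, -0.7, 9.8]
gripper_width: 0.0254
```

```bash
cat >> h.py <<'E'
B=np.array([np.cos(np.radians(-19.5)),np.sin(np.radians(-19.5)),0]);P0=np.array([.4962,.0196,.0795])
def rep():
    s,M=st();L=np.array([-B[1],B[0],0]);d=s['position']-P0
    print('along',(d@B*1000).round(2),'lat',(d@L*1000).round(2),'Falong',(s['force']@B).round(2),'Flat',(s['force']@L).round(2))
E
python3 -c "
from h import *
rep()"
```

```text
t 7.75 p [0.5086 0.0153 0.0794] yaw -144.08 tilt [-0.001  0.    -1.   ] q [-0.13   0.334 -0.383  0.855  0.    -0.757] F [-3.69 -0.68  9.78] T [-0.147  0.931  0.04 ] w 0.0254
along 13.16 lat 0.08 Falong -3.26 Flat -1.87
```

>>> step_arm --increments "-.00057 -.00082 0 0 0 0;-.00057 -.00082 0 0 0 0;-.00057 -.00082 0 0 0 0;0 0 0 0 0 0"

```text
time_s: 8.25
position: [0.5113, 0.0143, 0.0794]
eef_rot: [-0.308, 0.951, 0.0, -0.0]
force: [-3.6, -0.7, 9.8]
gripper_width: 0.0255
```

```bash
python3 -c "
from h import *
rep()"
```

```text
t 8.25 p [0.5113 0.0143 0.0794] yaw -144.08 tilt [-0.001  0.    -1.   ] q [-0.131  0.338 -0.376  0.857  0.    -0.758] F [-3.61 -0.72  9.77] T [-0.066  0.997  0.05 ] w 0.0255
along 16.02 lat 0.09 Falong -3.16 Flat -1.88
```

>>> step_arm --increments "-.00057 -.00082 0 0 0 0;-.00057 -.00082 0 0 0 0;0 0 0 0 0 0"

```text
time_s: 8.62
position: [0.5132, 0.0137, 0.0794]
eef_rot: [-0.308, 0.951, 0.0, -0.0]
force: [-4.4, 0.4, 9.4]
gripper_width: 0.0257
```

```bash
python3 -c "
from h import *
rep()"
```

```text
t 8.62 p [0.5132 0.0137 0.0794] yaw -144.08 tilt [-0.001  0.    -1.   ] q [-0.132  0.341 -0.372  0.859  0.    -0.759] F [-4.38  0.41  9.38] T [-0.054  1.035 -0.026] w 0.0257
along 18.0 lat 0.09 Falong -4.27 Flat -1.08
```

>>> step_arm --increments "-.00057 -.00082 0 0 0 0;-.00057 -.00082 0 0 0 0;0 0 0 0 0 0"

```text
time_s: 9.0
position: [0.5151, 0.013, 0.0794]
eef_rot: [-0.308, 0.951, 0.0, -0.0]
force: [-4.0, -0.1, 10.8]
gripper_width: 0.0254
```

```bash
python3 -c "
from h import *
rep()"
```

```text
t 9.0 p [0.5151 0.013  0.0794] yaw -144.08 tilt [-0.001  0.    -1.   ] q [-0.133  0.344 -0.367  0.861  0.    -0.76 ] F [-4.02 -0.06 10.8 ] T [-0.124  1.022  0.016] w 0.0254
along 20.03 lat 0.12 Falong -3.77 Flat -1.4
```

>>> step_arm --increments "-.00057 -.00082 0 0 0 0;-.00057 -.00082 0 0 0 0;0 0 0 0 0 0"

```text
time_s: 9.38
position: [0.5162, 0.0126, 0.0793]
eef_rot: [-0.308, 0.951, 0.001, -0.001]
force: [-8.2, 0.5, 13.5]
gripper_width: 0.0254
```

```bash
python3 -c "
from h import *
rep();wpic('w3')"
```

```text
t 9.38 p [0.5162 0.0126 0.0793] yaw -144.07 tilt [-0.002  0.001 -1.   ] q [-0.134  0.346 -0.363  0.863  0.001 -0.761] F [-8.22  0.55 13.54] T [0.366 1.987 0.002] w 0.0254
along 21.21 lat 0.13 Falong -7.93 Flat -2.23
t 9.38 p [0.5162 0.0126 0.0793] yaw -144.07 tilt [-0.002  0.001 -1.   ] q [-0.134  0.346 -0.363  0.863  0.001 -0.761] F [-8.22  0.55 13.54] T [0.366 1.987 0.002] w 0.0254
```

View pics/w3.png

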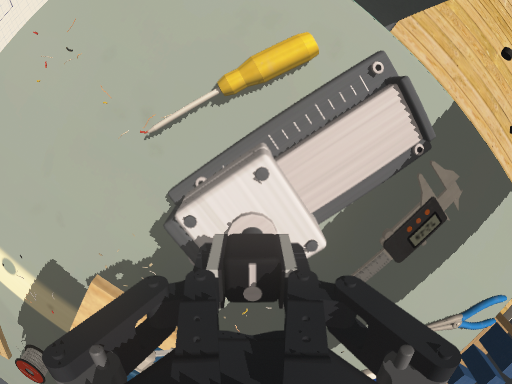

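>>> step_arm --increments "-.00057 -.00082 0 0 0 0;0 0 0 0 0 0;0 0 0 0 0 0"

```text
time_s: 9.8
position: [0.5168, 0.0125, 0.0793]
eef_rot: [-0.308, 0.951, 0.001, -0.001]
force: [-9.9, 3.2, 14.2]
gripper_width: 0.0254
```

```bash
python3 -c "
from h import *
rep()"
```

```text
t 9.8 p [0.5168 0.0125 0.0793] yaw -144.07 tilt [-0.003  0.001 -1.   ] q [-0.134  0.348 -0.361  0.865  0.001 -0.761] F [-9.9   3.21 14.17] T [0.638 2.282 0.042] w 0.0254
along 21.75 lat 0.22 Falong -10.4 Flat -0.28
```

>>> step_arm --increments ".0005 .0007 -.0005 0 0 0;0 0 0 0 0 7;0 0 0 0 0 7;0 0 0 0 0 7;0 0 0 0 0 7;0 0 0 0 0 7;0 0 0 0 0 5"

```text
time_s: 10.68
position: [0.5162, 0.0129, 0.0794]
eef_rot: [0.037, 0.999, 0.001, -0.001]
force: [-6.4, 3.7, 6.0]
gripper_width: 0.0253
```

```bash
cat >> h.py <<'E'
def tq():
    s=ctrl.observe();M=Rn.from_quat(s['eef_rot']).as_matrix();d=s['position']-P0
    print('t',round(s['time_s'],2),'yaw',np.degrees(np.arctan2(M[1,0],M[0,0])).round(2),'Tz',s['torque'][2].round(3),'e6',s['joint_efforts'][5].round(3),'F',s['force'].round(1),'along',(d@B*1000).round(2),'q6',s['qpos'][5].round(3))
E
python3 -c "
from h import *
tq();rep()"
```

```text
t 10.68 yaw 175.74 Tz 0.074 e6 -1.068 F [-6.4  3.7  6. ] along 21.12 q6 -0.059
t 10.68 p [0.5162 0.0129 0.0794] yaw 175.74 tilt [-0.003  0.002 -1.   ] q [-0.134  0.347 -0.363  0.864  0.001 -0.059] F [-6.35  3.68  5.96] T [0.8   1.356 0.074] w 0.0253
along 21.12 lat 0.37 Falong -7.22 Flat 1.35
```

>>> step_arm --increments "0 0 0 0 0 3;0 0 0 0 0 3;0 0 0 0 0 0"

```text
time_s: 11.05
position: [0.5162, 0.013, 0.0794]
eef_rot: [0.088, 0.996, 0.001, -0.001]
force: [-5.8, 3.5, 6.8]
gripper_width: 0.0255
```

```bash
python3 -c "
from h import *
tq()"
```

```text
t 11.05 yaw 169.9 Tz 0.077 e6 0.531 F [-5.8  3.5  6.8] along 21.11 q6 0.043
```

>>> step_arm --increments "0 0 0 0 0 3;0 0 0 0 0 3;0 0 0 0 0 0"

```text
time_s: 11.42
position: [0.5162, 0.013, 0.0794]
eef_rot: [0.14, 0.99, 0.001, -0.001]
force: [-6.4, 3.3, 7.5]
gripper_width: 0.0256
```

```bash
python3 -c "
from h import *
tq()"
```

```text
t 11.43 yaw 163.9 Tz 0.095 e6 0.531 F [-6.4  3.3  7.5] along 21.08 q6 0.147
```

>>> step_arm --increments "0 0 0 0 0 3;0 0 0 0 0 3;0 0 0 0 0 0"

```text
time_s: 11.8
position: [0.5163, 0.0131, 0.0794]
eef_rot: [0.192, 0.981, 0.001, -0.001]
force: [-6.0, 3.4, 6.2]
gripper_width: 0.0256
```

```bash
python3 -c "
from h import *
tq()"
```

```text
t 11.8 yaw 157.91 Tz 0.179 e6 0.678 F [-6.   3.4  6.2] along 21.1 q6 0.252
```

>>> step_arm --increments "0 0 0 0 0 3;0 0 0 0 0 2;0 0 0 0 0 0"

```text
time_s: 12.18
position: [0.5163, 0.0131, 0.0794]
eef_rot: [0.234, 0.972, 0.001, -0.001]
force: [-5.0, 5.1, 5.4]
gripper_width: 0.0256
```

```bash
python3 -c "
from h import *
tq()"
```

```text
t 12.18 yaw 152.94 Tz 0.355 e6 0.696 F [-5.   5.1  5.4] along 21.08 q6 0.339
```

>>> step_arm --increments "0 0 0 0 0 -7;0 0 0 0 0 -7;0 0 0 0 0 -7;0 0 0 0 0 -7;0 0 0 0 0 -7;0 0 0 0 0 -7;0 0 0 0 0 -7;0 0 0 0 0 -7;0 0 0 0 0 -7;0 0 0 0 0 -7;0 0 0 0 0 -7;0 0 0 0 0 -7;0 0 0 0 0 -7;0 0 0 0 0 -7;0 0 0 0 0 0"

```text
time_s: 14.05
position: [0.5167, 0.0124, 0.0795]
eef_rot: [-0.58, 0.815, 0.001, -0.001]
force: [-4.8, -0.2, 3.6]
gripper_width: 0.0253
```

```bash
python3 -c "
from h import *
tq();rep()"
```

```text
t 14.05 yaw -109.13 Tz -0.017 e6 -1.42 F [-4.8 -0.2  3.6] along 21.77 q6 -1.371
t 14.05 p [0.5167 0.0124 0.0795] yaw -109.13 tilt [-0.002  0.    -1.   ] q [-0.134  0.347 -0.362  0.864  0.    -1.371] F [-4.82 -0.16  3.55] T [ 0.038  1.273 -0.017] w 0.0253
along 21.77 lat 0.03 Falong -4.49 Flat -1.76
```

Yaw is -109.1 (250.9), which is 90° back from the felt bottom at about 160.8. Now I release.

>>> step_arm --increments "0 0 0 0 0 0;0 0 0 0 0 0;0 0 0 0 0 0;0 0 0 0 0 0;0 0 0 0 0 0;0 0 0 0 0 0;0 0 0 0 0 0;0 0 0 0 0 0" --fingers 1

```text
time_s: 15.05
position: [0.5177, 0.0121, 0.0798]
eef_rot: [-0.58, 0.815, -0.0, 0.0]
force: [0.2, 0.4, -0.1]
gripper_width: 0.0855
```

```bash
python3 -c "
from h import *
rep()"
```

```text
t 15.05 p [0.5177 0.0121 0.0798] yaw -109.09 tilt [ 0. -0. -1.] q [-0.134  0.347 -0.361  0.863 -0.    -1.372] F [ 0.2   0.39 -0.09] T [-0.044 -0.066 -0.028] w 0.0855
along 22.77 lat 0.16 Falong 0.06 Flat 0.44
```

>>> step_arm --increments "0 0 -.02 0 0 0;0 0 -.03 0 0 0;0 0 -.03 0 0 0;0 0 -.03 0 0 0;0 0 0 0 0 0;0 0 0 0 0 0;0 0 0 0 0 0"

```text
time_s: 15.92
position: [0.5172, 0.0122, 0.1889]
eef_rot: [-0.58, 0.815, 0.001, -0.001]
force: [-0.7, -0.7, 0.5]
gripper_width: 0.0849
```

```bash
python3 - <<'E'
from h import *
p,d,pos,M=wpic('w4')
W=wcloud(d,pos,M);Z=W[...,2]
m=(abs(W[...,0]-.5165)<.04)&(abs(W[...,1]-.0125)<.04)
q=W[m&(Z>.106)&(Z<.116)]
print('top',len(q),cv2.minAreaRect((q[:,:2]*1000).astype(np.float32)))
# rib: bright pixels on top
g=p.mean(2); b=m&(Z>.106)&(Z<.118)&(g>90); r=W[b][:,:2]; print(len(r),r.mean(0)); 
u,s,v=np.linalg.svd(r-r.mean(0));print('rib axis',np.degrees(np.arctan2(v[0,1],v[0,0])))
c=np.argwhere(b).mean(0)[::-1];u0,v0=map(int,c)
y0=max(v0-90,0);x0=max(u0-100,0)
cv2.imwrite('pics/w4z.png',cv2.resize(p[y0:y0+170,x0:x0+200,::-1],None,fx=3.5,fy=3.5,interpolation=cv2.INTER_CUBIC))
z=np.load('pics/w1.npz');W=wcloud(z['d'],z['pos'],z['M']);Z=W[...,2];g=z['p'].mean(2)
m=(abs(W[...,0]-.4957)<.02)&(abs(W[...,1]-.0192)<.02)
r=W[m&(Z>.106)&(Z<.118)&(g>90)][:,:2];u,s,v=np.linalg.svd(r-r.mean(0));print('before rib',len(r),np.degrees(np.arctan2(v[0,1],v[0,0])))
E
```

```text
t 15.93 p [0.5172 0.0122 0.1889] yaw -109.08 tilt [-0.002  0.    -1.   ] q [-0.134  0.268 -0.158  1.146 -0.    -1.372] F [-0.66 -0.7   0.49] T [ 0.03  -0.015 -0.04 ] w 0.0849
top 988 ((514.691162109375, 12.435306549072266), (25.777250289916992, 25.557844161987305), 70.13856506347656)
207 [0.51421129 0.01488312]
rib axis 53.384571697329946
before rib 142 24.920072838723964
```

View pics/w4.png

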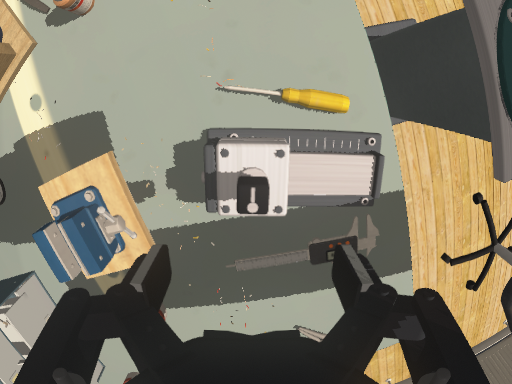

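View pics/w4z.png

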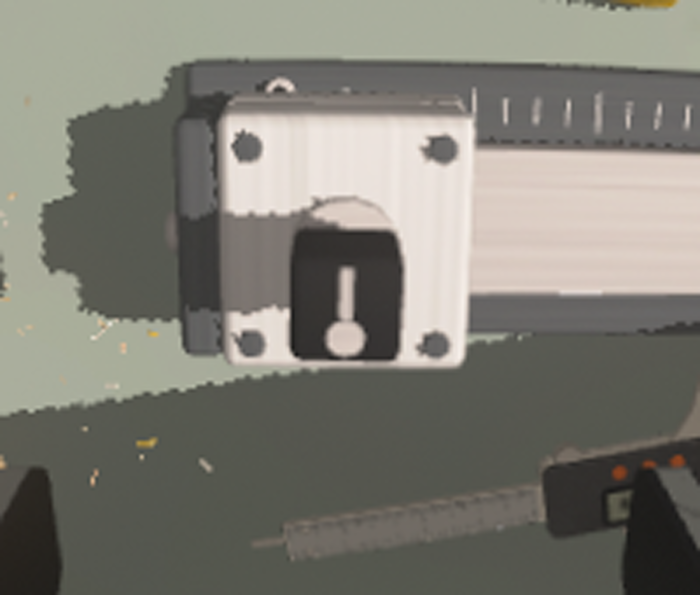

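```bash
python3 - <<'E'
from h import *
z=np.load('pics/w4.npz');W=wcloud(z['d'],z['pos'],z['M']);Z=W[...,2]
L=np.array([-B[1],B[0],0]);k=np.array([.5147,.0124,0])
a=((W-k)@B)*1000;l=((W-k)@L)*1000
for s in (-30,-25,20,25,30):
    m=(abs(l-s)<2)&(abs(a)<70)
    c=m&(Z>.048)&(Z<.066); aa=a[c]; zz=Z[c]
    o=np.argsort(aa); print(s,'range',aa.min().round(1),aa.max().round(1),'profile',[(round(float(aa[o][i])),round(float(zz[o][i])*1000)) for i in range(0,len(o),max(1,len(o)//14))][-6:], 'maxgap',np.diff(aa[o]).max().round(1))
    lowm=m&(a>20)&(a<55)&(Z<.048);print('   low pts between',lowm.sum(),a[lowm].round(0)[:8],(Z[lowm]*1000).round(0)[:8])
E
```

```text
-30 range -34.2 47.7 profile [(17, 60), (23, 59), (28, 62), (34, 58), (41, 55), (46, 55)] maxgap 1.2
   low pts between 11 [55. 54. 53. 55. 54. 52. 50. 55.] [-1. -2. -0.  0.  0.  0. 10.  1.]
-25 range -33.2 47.7 profile [(17, 59), (22, 59), (29, 62), (35, 57), (41, 56), (47, 54)] maxgap 1.2
   low pts between 1 [54.] [0.]
20 range -33.2 47.5 profile [(28, 59), (31, 59), (35, 56), (38, 55), (42, 55), (45, 56)] maxgap 32.2
   low pts between 0 [] []
25 range -33.6 46.7 profile [(26, 60), (29, 59), (32, 58), (36, 54), (40, 55), (43, 55)] maxgap 32.2
   low pts between 0 [] []
30 range -33.8 46.8 profile [(27, 62), (31, 60), (34, 58), (38, 54), (41, 55), (45, 55)] maxgap 32.6
   low pts between 0 [] []
```

The carriage and stop together measure about 81.5 mm, against 82 mm with no gap, so the carriage is home. The robot is clear of everything, so I'm handing the job in.

```bash
python3 -c "
from h import *
print(ctrl.job_done())"
```

```text
the job is handed in; nothing more can be done
None
```

I pushed the carriage home, turned the screw in until it bottomed and backed it off a quarter turn. I then let go and handed the job in at about 16 s; no verdict is reported.

- **Carriage:** I dragged it by the knob about 21 mm, until the push force rose from about 4 N to 10 N and it stopped moving. The last wrist picture shows no gap at the stop: carriage plus stop plate measure about 81.5 mm, against 82 mm with no gap.
- **Screw:** The torque rose from the steady drag of about 0.08 N m to 0.18 and then 0.355 N m, a slope of about 2 N m per radian. That puts the bottom at tool yaw about 160.8°. The highest torque I read was 0.355 N m, below the 0.6 limit.
- **Back-off:** I released at tool yaw 250.9°, 90° back from the bottom. The knob flats in the picture afterwards sit at about 250°, so it did not turn noticeably on release.
- **Failed check:** An automatic measurement of the rib direction on top of the knob gave unreliable angles (25° before, 53° after), so I relied on the knob flats and the joint readings instead.
- **Bystanders:** The screwdriver and calliper look undisturbed in the last picture. I did not measure them or the others, but the arm stayed above the slide once lowered.

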